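# Pack a gas-detector accessory kit into its tote

## Robot

A 6-joint arm with a two-finger parallel gripper is mounted at the origin on the work surface. World frame = base frame: x ahead of the robot, y to its left, z up, the work surface at z = 0. Lengths are in mm, angles in rad, forces in N, time in s.
With the tool pointing down it reaches from about 350 to 975 mm from the base axis. Payload 7.1 kg.
Tool frame: the origin (TCP) lies between the finger pads; the fingertips stand 19 mm ahead of it and the grasp point (between the pads) is the TCP (ctrl.tcp_to_tips is the distance from the TCP to the fingertips, in mm); z points along the fingers, y is the line along which they close (so a half turn about z gives the same grasp; the last joint's range is limited). The gripper opens to 88 mm and grips with 3 to 60 N. Pads are 20 mm wide; open, the fingers measure 115 mm over their backs; the gripper's body (75 mm by 178 mm) begins 61 mm behind the grasp point.
Start: joints at [-1.222, 0.423, 1.63, -0, 1.089, -0.019], TCP at [224.744, -583.177, 241.675] pointing down, gripper open.
Joint ranges: [-3, 3], [-0.9, 2.11], [0.09, 2.58], [-1.31, 4.45], [0.11, 2.69], [-2.54, 2.54]. Speed limits (rad/s): [2.39, 2.39, 3.01, 3.14, 3.14, 3.14].

## Interface

Orientations are given as a rotation vector (axis times angle).
In Python, from workcell import status, optics, ctrl gives the robot as it stands. The module is installed in compiled form; this text tells all that it offers.
- The arm moves only by the shell command python3 -m inch 'ROWS'. ROWS is JSON, a list that holds one entry, the list of rows, each a list of 7 numbers: the shift along the tool's x, y, z in mm, then the turn, a rotation vector about the tool's x, y, z in rad, then the opening in per cent of the stroke, from 0 (shut) to 100 (fully open). A call has 1 to 20 rows; each row is the pose to reach, as a shift and turn from the pose commanded when the call began, along the tool's axes at that moment; what a row does not reach only later rows make up. A row lasts 1/10 s, in which the tool goes at most 50 mm and 8.59 degrees, less where a joint would pass 70% of its speed; a pose out of reach is approached as far as the arm can. A call with a gripper value outside its range is refused whole. The fingers move at their own pace and stop on an object; the grip force is fixed at half the most. Time passes only in rows, so rows that repeat a pose let the fingers close. It gives the time, the measured TCP pose, the force, the opening and the grip force at its end, in the units of the state.
- status.get_obs(): the state, without advancing time (a new reading comes with each control period).
- optics.get_image(name): name is "side" or "top"; returns a dict with "frame" (384x512x3 uint8, red, green, blue), "fx", "fy", "cx", "cy" (pixels), "rvec" (rotation vector, rad) and "tvec" (3), from world to camera coordinates, as OpenCV has them. Camera axes: x right, y down, z forward; pixel columns grow to the right and rows downward; lengths in mm; the calibration is good to about 2 mm. A picture is of the moment at which its call begins. There is no depth.
- ctrl.close_job(): hands the job in; it is judged then, once.
The state is a dict: "t": time; "qpos": joint angles; "qvel": joint speeds; "joint_torque": joint torques, N m; "ee_pos": TCP position; "orientation": TCP orientation; "ft_force": force on the tool from outside, world axes, zero at the start; "moment": the same for the moment, N m; "width": finger opening in mm; "grasp_force": force on a finger pad.
Only numpy, scipy, OpenCV 4.12 (cv2) and the standard library are available. Lean on these libraries where they do the work, as an engineer would, in place of code of your own. Each camera call takes 0.05 s, during which the arm holds its last target. There are 200 camera calls.

## Task

Pack the kit into the blue tote, each thing in its own bay: the grey terminal module flat on the floor of its bay, green strips up, between the two white ribs and lying across the tote from one grey stop to the other; the remote control flat, keys up, in the middle bay; the red alarm beacon upright in the other end bay. The dock lets you take the module only by its two ends and the bay has finger room only at its long sides, so set the module down on the bench, green strips up, and let go of it, then take it again by its long sides. Lower each thing in gently rather than dropping it, and leave everything else on the bench where it is.

Things in the scene. Friction and masses are not known exactly. Their poses are not given: they have to be found in the camera images.
- tote: Blue open tote fixed to the bench, 180 (its x) x 385 (its y) x 63 mm high, walls and floor 5 mm. Origin: centre of its underside. Two dividers (tops 60 mm above the bench) make three bays in a row, each 170 mm in x: module bay (-y end, 125 mm in y), remote bay (middle, 120 mm), beacon bay (+y end, 125 mm). Turned at most 9 degrees from the world axes.
- bay_module (a point): Centre of the module bay's floor, axes as the tote, 5 mm above the bench. Grey stop blocks (tops 60 mm above the bench) fill both x ends and leave 82 mm between them, too little for fingers at the module's ends. Two white ribs along x, 5 mm thick, 8 mm high, leave 60 mm clear between them (y -30 to +30 mm): keep fingertips above them.
- bay_remote (a point): Centre of the floor of the middle bay (170 x 120 mm, plain), axes as the tote.
- bay_beacon (a point): Centre of the floor of the beacon bay (170 x 125 mm, plain), axes as the tote.
- dock: Yellow fixed charging dock on the bench that holds the module at the start. Two upright walls along its x, 50 mm long, 8 mm thick, 50 mm high, 48 mm apart, on a base 44 mm long (x), 64 mm wide (y) and 8 mm high. Open at both x ends. Origin: centre of its underside, on the bench.
- module: Light grey terminal module with two green strips on top, 66 (its x) x 44 (its y) x 40 mm high, 0.15-0.3 kg. Origin: centre of its underside. Starts in the dock, x along the dock's x, underside 8 mm above the bench, ends 11 mm beyond the dock's base; the dock's walls rise 2 mm above its top, 2 mm off its long sides.
- remote: White remote control with blue, grey and red keys on top, 130 (its x) x 42 (its y) x 22 mm high, lying flat on the bench, keys up, about 0.12 kg. Origin: centre of its underside.
- beacon: Alarm beacon standing upright: grey round base 54 mm across and 34 mm high, above it a red cylinder 48 mm across up to 75 mm with a round dome to 99 mm. About 0.18 kg. Origin: centre of its underside, z up.
- lens_cap: Bystander: black round lens cap with a bright metal rim, 80 mm across, 30 mm high, standing among the kit. Origin under its centre.
- adapter: Bystander: white mains adapter block, 78 x 45 x 30 mm, with two 18 mm brass pins at its +x end. Origin under the block's centre.
- screwdriver: Bystander: orange-handled screwdriver, 180 mm long, lying in front of the tote (on the robot's side).
Things that resemble listed ones, but are neither listed nor needed, are in the scene too. What is shaped like the remote but turquoise is not meant. What is shaped like the beacon but pink is not meant.

How it is judged (in metres and radians):
On the way:
1. the module has been set down on the bench, green strips up, and let go (height (world z) of module below 0.003 m and angle between module's own z axis and vertical below 0.12 rad and contact force between the fingers and module below 0.1 N and linear speed of module below 0.03 m/s), for 0.1 s.
At the end, for the whole second after the job is handed in: Module on its bay floor (within 4 mm), centred within 12 mm, long side within 0.3 rad of the tote's x; remote flat in the middle bay and beacon upright in the end bay (within 6 mm of the floor); all level within 0.12 rad, at rest and released (x of module in the frame of bay_module between -0.012 and 0.012 m and y of module in the frame of bay_module between -0.012 and 0.012 m and z of module in the frame of bay_module below 0.004 m and angle between each of module, remote, beacon's own z axis and vertical below 0.12 rad and linear speed of each of module, remote, beacon below 0.03 m/s and contact force between the fingers and module below 0.1 N and angle between the x axis of module and the x axis of tote, either way round below 0.3 rad and x of remote in the frame of bay_remote between -0.05 and 0.05 m and y of remote in the frame of bay_remote between -0.045 and 0.045 m and z of remote in the frame of bay_remote below 0.006 m and contact force between the fingers and remote below 0.1 N and x of beacon in the frame of bay_beacon between -0.065 and 0.065 m and y of beacon in the frame of bay_beacon between -0.042 and 0.042 m and z of beacon in the frame of bay_beacon below 0.006 m and contact force between the fingers and beacon below 0.1 N); the robot touches nothing.
It fails at once if a kit part falls freely into the tote (moves faster than 0.7 m/s inside it) ((x of module in the frame of tote between -0.09 and 0.09 m and y of module in the frame of tote between -0.19 and 0.19 m and z of module in the frame of tote below 0.055 m and linear speed of module above 0.7 m/s) or (x of remote in the frame of tote between -0.09 and 0.09 m and y of remote in the frame of tote between -0.19 and 0.19 m and z of remote in the frame of tote below 0.055 m and linear speed of remote above 0.7 m/s) or (x of beacon in the frame of tote between -0.09 and 0.09 m and y of beacon in the frame of tote between -0.19 and 0.19 m and z of beacon in the frame of tote below 0.055 m and linear speed of beacon above 0.7 m/s)).
It fails at once if a bystander (lens cap, adapter, screwdriver) is moved by more than 30 mm (distance of any of lens_cap, adapter, screwdriver from where it was at the start of the episode above 0.03 m).
It also fails if it takes over 72 s, if anything falls off the work surface, if the arm or the gripper's body presses on something with over 40 N, if the wrist force passes 120 N, or if a joint passes its speed limit or range.

## Working session

There is one attempt and no reset: what is moved stays moved. The work goes in short steps, Python scripts to look and compute and a shell command to move; the robot and the scene stay as the last step left them, time stands still between calls to the robot, and variables do not carry over. Pictures are saved under pics/ and viewed, at most 10 in all, crops included, and the job is handed in when it is done.

```bash
mkdir -p pics; cat > h.py <<'E'
import numpy as np, cv2
from scipy.spatial.transform import Rotation as R
from workcell import status, optics, ctrl
def ray(im,u,v,z):
    """world point at height z (mm) seen at pixel u,v"""
    r=R.from_rotvec(im["rvec"]).as_matrix(); t=np.array(im["tvec"])
    c=-r.T@t; d=r.T@np.array([(u-im["cx"])/im["fx"],(v-im["cy"])/im["fy"],1])
    return c+d*(z-c[2])/d[2]
def proj(im,p):
    return cv2.projectPoints(np.array([p],float),np.array(im["rvec"]),np.array(im["tvec"]),np.array([[im["fx"],0,im["cx"]],[0,im["fy"],im["cy"]],[0,0,1]]),None)[0].ravel()
def save(im,n,crop=None,k=1):
    f=im["frame"][:,:,::-1]
    if crop: x0,y0,x1,y1=crop; f=f[y0:y1,x0:x1]
    cv2.imwrite("pics/"+n,cv2.resize(f,None,fx=k,fy=k,interpolation=cv2.INTER_CUBIC))
E
python3 - <<'E'
from h import *
import pickle
for n in("top","side"):
    im=optics.get_image(n); pickle.dump(im,open(n+".pkl","wb")); save(im,n+"0.png",k=1.56)
    r=R.from_rotvec(im["rvec"]).as_matrix(); print(n,-r.T@np.array(im["tvec"]),im["fx"],r[2])
print(status.get_obs())
E
```

```text
top [ 403.561507    -63.94837821 1693.22806438] 473.30997731325266 [ 0.10727172 -0.01451378 -0.9941238 ]
side [ 211.94374085  776.07246753 1154.52094001] 489.27684850858026 [ 0.26538408 -0.57367219 -0.77490096]
{'t': 0.1, 'qpos': array([-1.22198053e+00,  4.23728112e-01,  1.63061970e+00, -2.97609319e-05,
        1.08860507e+00, -1.90275133e-02]), 'qvel': array([-0.00142045, -0.00229793, -0.00144812,  0.00133488,  0.00214066,
        0.0015901 ]), 'joint_torque': array([-7.62813597e-04, -5.45613992e+01, -2.74322909e+01,  6.45265239e-02,
        1.88211602e-02,  5.34299517e-06]), 'ee_pos': array([ 224.58814495, -582.7365058 ,  240.99968056]), 'orientation': array([-3.08728778e+00, -5.74331549e-01,  3.91400554e-04]), 'ft_force': array([0.22397483, 0.298805  , 0.18326269]), 'moment': array([-0.00344105, -0.00391004, -0.05421203]), 'grasp_force': 0.0, 'width': 87.76161684925546}
```

View pics/top0.png

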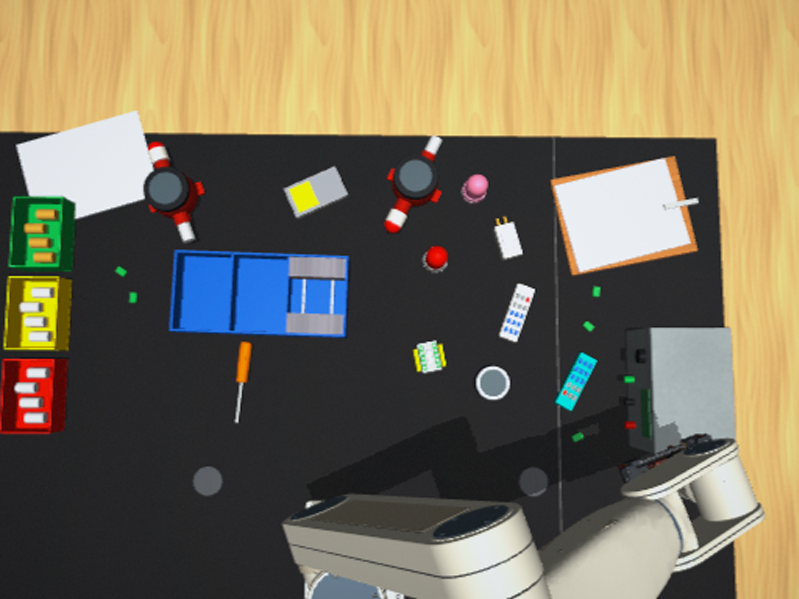

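View pics/side0.png

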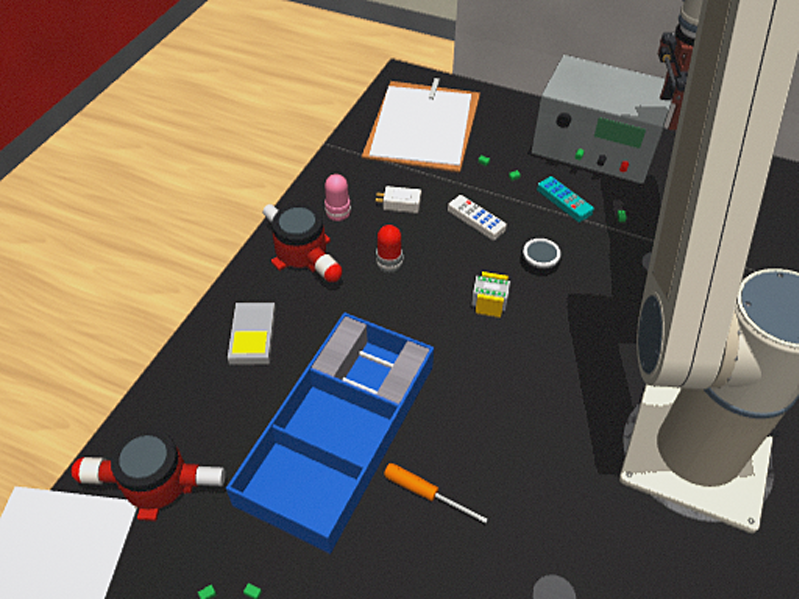

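The top view (right = −y, up = +x) shows the module and dock at view px (430,357), the remote at (517,313), the red beacon at (436,258), the lens cap at (493,382), the adapter at (508,240), and the tote at (170–348, 250–336) with its module bay on the right. The side view agrees. Next I'll measure each one.

```bash
cat > m.py <<'E'
from h import *
import pickle
T=pickle.load(open("top.pkl","rb")); S=pickle.load(open("side.pkl","rb"))
def mask(im,lo,hi,box):
    h=cv2.cvtColor(im["frame"],cv2.COLOR_RGB2HSV); m=cv2.inRange(h,lo,hi)
    o=np.zeros_like(m); x0,y0,x1,y1=[int(b/1.5625) for b in box]; o[y0:y1,x0:x1]=m[y0:y1,x0:x1]; return o
def big(m):
    c=max(cv2.findContours(m,cv2.RETR_EXTERNAL,cv2.CHAIN_APPROX_NONE)[0],key=cv2.contourArea); return c
def pts(m): return np.argwhere(m)[:,::-1].astype(float)
def rect(im,p,z):
    w=np.array([ray(im,u,v,z)[:2] for u,v in p],np.float32); return cv2.minAreaRect(w)
def show(n,r):
    b=cv2.boxPoints(r); e0,e1=b[1]-b[0],b[2]-b[1]; L=e0 if np.linalg.norm(e0)>np.linalg.norm(e1) else e1
    print(n,np.round(r[0],1),np.round(r[1],1),"long axis deg",round(np.degrees(np.arctan2(L[1],L[0]))%180,1))
E
python3 - <<'E'
from m import *
# tote
c=big(cv2.morphologyEx(mask(T,(95,60,30),(130,255,255),(150,235,370,350))|mask(T,(0,0,90),(180,60,255),(280,250,355,340)),cv2.MORPH_CLOSE,np.ones((5,5))))
q=cv2.boxPoints(cv2.minAreaRect(c)); print("tote px",np.round(q*1.5625).tolist())
for z in(0,63): print(z,[np.round(ray(T,u,v,z)[:2]).tolist() for u,v in q])
# remote top face z=22
show("remote",rect(T,big(mask(T,(0,0,110),(180,255,255),(490,275,545,350)))[:,0],22))
show("adapter",rect(T,big(mask(T,(0,0,130),(180,50,255),(485,225,530,262)))[:,0],30))
show("lens",rect(T,big(mask(T,(0,0,60),(180,255,255),(465,355,520,410)))[:,0],30))
# module
mg=mask(T,(40,60,40),(85,255,255),(405,330,455,385)); my=mask(T,(20,120,60),(35,255,255),(405,330,455,385))
mw=mask(T,(0,0,110),(180,60,255),(405,330,455,385))
show("module",rect(T,big(cv2.morphologyEx(mg|mw,cv2.MORPH_CLOSE,np.ones((3,3))))[:,0],48)); show("dock walls",rect(T,pts(my),50))
# beacon in both views
for n,im,b in(("top",T,(415,235,460,280)),("side",S,(365,215,415,275))):
    m=mask(im,(0,120,60),(8,255,255),b)|mask(im,(172,120,60),(180,255,255),b); p=pts(m); x0,y0=p.min(0);x1,y1=p.max(0)
    print("beacon",n,p.mean(0),x0,y0,x1,y1,ray(im,*p.mean(0),68))
# sides
S_=mask(S,(0,0,110),(180,255,255),(440,185,512,245)); show("remote side",rect(S,big(S_)[:,0],22))
g=mask(S,(40,60,40),(85,255,255),(465,265,520,325)); print("green side",ray(S,*pts(g).mean(0),48), "top",ray(T,*pts(mg).mean(0),48))
save(T,"c1.png",(250,150,360,260),5)
E
```

```text
tote px [[168.0, 333.0], [171.0, 249.0], [350.0, 255.0], [347.0, 339.0]]
0 [[482.0, 429.0], [675.0, 430.0], [663.0, 16.0], [470.0, 21.0]]
63 [[479.0, 411.0], [665.0, 411.0], [654.0, 13.0], [467.0, 17.0]]
remote [ 531.  -365.1] [ 44.3 131.1] long axis deg 159.8
adapter [ 695.8 -346. ] [77.3 46.2] long axis deg 16.0
lens [ 372.2 -307.1] [73.6 76.5] long axis deg 179.6
module [ 429.7 -163.5] [65.5 45. ] long axis deg 12.2
dock walls [ 427.1 -163.5] [52.7 68.2] long axis deg 100.8
beacon top [279.52631579 164.32163743] 273.0 157.0 286.0 172.0 [ 650.33828355 -179.05057738   68.        ]
beacon side [249.03367003 154.77104377] 242.0 144.0 256.0 165.0 [ 646.81739465 -169.45223895   68.        ]
remote side [ 528.2 -354.2] [ 55.6 137.2] long axis deg 159.3
green side [ 428.52486488 -162.36868556   48.        ] top [ 428.66104094 -163.68905538   48.        ]
```

View pics/c1.png

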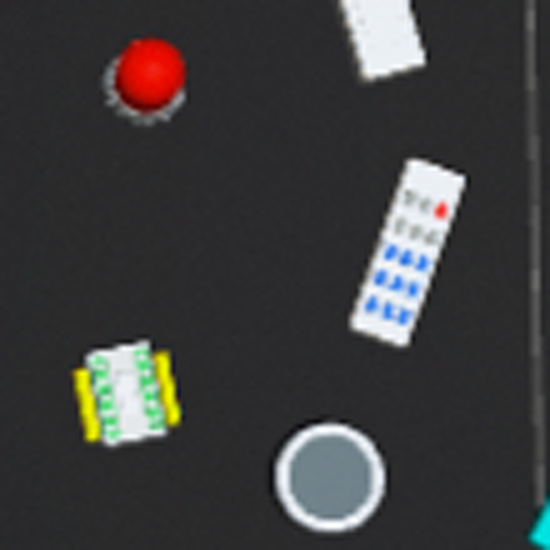

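```bash
python3 - <<'E'
from m import *
m=mask(T,(0,0,100),(180,70,255),(283,250,352,342))
k=cv2.connectedComponentsWithStats(m)
for i in range(1,k[0]):
    if k[2][i,4]>8:
        ctr=[c for c in cv2.findContours((k[1]==i).astype(np.uint8),cv2.RETR_EXTERNAL,cv2.CHAIN_APPROX_NONE)[0]][0][:,0]
        r=cv2.minAreaRect(ctr); print(k[2][i],k[3][i],np.round(cv2.boxPoints(r)*1.5625).tolist(),[np.round(ray(T,*q,60)[:2],1).tolist() for q in cv2.boxPoints(r)])
f=T["frame"]
for u in(192,205,216): print(u,[ (v,f[v,u].tolist()) for v in range(158,220,1) if v<166 or 174<v<182 or 196<v<206 or v>210])
save(T,"c2.png",(100,150,240,230),5)
E
```

```text
[186 165  35  13 431] [203.05104408 170.94431555] [[291.0, 258.0], [344.0, 258.0], [344.0, 277.0], [291.0, 277.0]] [[647.0, 146.1], [647.8, 27.9], [605.7, 27.4], [605.0, 145.3]]
[184 179  36  35 501] [201.70459082 204.80638723] [[288.0, 280.0], [342.0, 280.0], [342.0, 333.0], [288.0, 333.0]] [[598.0, 152.1], [598.7, 30.8], [480.7, 29.4], [480.1, 149.7]]
192 [(158, [40, 40, 41]), (159, [42, 42, 44]), (160, [41, 40, 41]), (161, [41, 40, 43]), (162, [41, 40, 42]), (163, [38, 114, 226]), (164, [68, 111, 184]), (165, [150, 149, 165]), (175, [155, 153, 163]), (176, [155, 153, 164]), (177, [79, 77, 83]), (178, [55, 53, 58]), (179, [41, 115, 227]), (180, [42, 122, 235]), (181, [42, 121, 235]), (197, [43, 123, 236]), (198, [42, 123, 235]), (199, [42, 122, 235]), (200, [93, 142, 226]), (201, [150, 153, 173]), (202, [155, 153, 163]), (203, [155, 152, 162]), (204, [156, 154, 163]), (205, [155, 154, 162]), (211, [155, 153, 164]), (212, [155, 152, 163]), (213, [109, 139, 202]), (214, [54, 126, 234]), (215, [21, 51, 105]), (216, [38, 40, 44]), (217, [41, 41, 43]), (218, [42, 42, 42]), (219, [42, 43
[... 811 characters left out ...]
0, [42, 41, 42]), (161, [42, 42, 42]), (162, [40, 40, 42]), (163, [42, 59, 89]), (164, [41, 116, 229]), (165, [91, 118, 176]), (175, [157, 156, 166]), (176, [158, 155, 166]), (177, [157, 156, 166]), (178, [75, 72, 79]), (179, [52, 69, 100]), (180, [42, 118, 229]), (181, [41, 123, 235]), (197, [45, 125, 237]), (198, [43, 125, 237]), (199, [43, 126, 237]), (200, [43, 126, 237]), (201, [99, 139, 213]), (202, [150, 151, 169]), (203, [156, 154, 164]), (204, [156, 154, 164]), (205, [155, 154, 164]), (211, [152, 151, 161]), (212, [154, 152, 162]), (213, [153, 151, 161]), (214, [79, 124, 209]), (215, [42, 107, 209]), (216, [25, 49, 91]), (217, [40, 41, 45]), (218, [40, 40, 42]), (219, [41, 40, 43])]
```

View pics/c2.png

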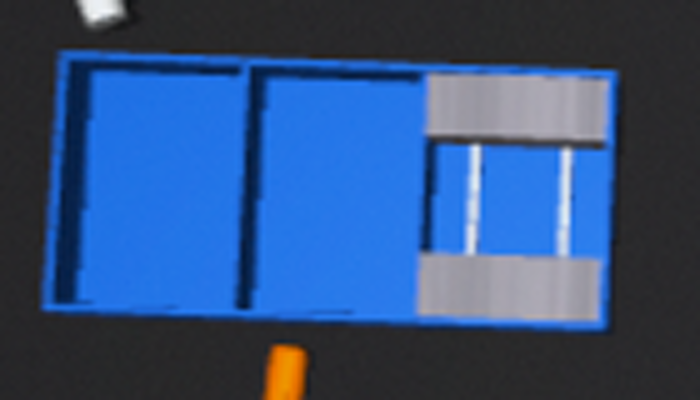

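```bash
cat > plan.py <<'E'
from m import *
g=lambda x,y:((x+.5)/5-.5+100,(y+.5)/5-.5+150)
P=lambda x,y,z:ray(T,*g(x,y),z)[:2]
E
python3 - <<'E'
from plan import *
r=lambda n,v:print(n,np.round(v,1).tolist())
# ribs at z=13
r("ribs L",[P(475,145,13),P(470,253,13)]); r("ribs R",[P(567,147,13),P(562,253,13)])
r("stop inner up/low z60",[P(517,139,60),P(517,254,60)])
r("outer corners TL,BL z63",[P(59,50,63),P(43,310,63)]); r("TR,BR z63",[P(617,72,63),P(607,330,63)]); r("TR BR z0",[P(617,72,0),P(607,330,0)])
r("divider top right end z60, mid divider",[P(245,65,60),P(237,308,60)])
E
```

```text
ribs L [[605.2, 120.5], [527.9, 122.7]]
ribs R [[604.2, 54.9], [528.3, 57.5]]
stop inner up/low z60 [[603.9, 86.3], [523.9, 85.1]]
outer corners TL,BL z63 [[663.8, 404.3], [483.5, 408.7]]
TR,BR z63 [[650.9, 17.4], [471.7, 22.2]]
TR BR z0 [[660.5, 20.5], [474.3, 25.6]]
divider top right end z60, mid divider [[654.6, 276.0], [485.7, 276.8]]
```

```bash
cat > go.py <<'E'
import sys
from h import *
# args: x y z heading(deg, of closing axis, mod 180) ; prints shift+turn in tool axes from current pose
o=status.get_obs(); p=np.array(o["ee_pos"]); A=R.from_rotvec(o["orientation"]); M=A.as_matrix()
h0=np.degrees(np.arctan2(M[1,1],M[0,1]))
print("t",round(o["t"],2),"pos",np.round(p,1),"head",round(h0,1),"w",round(o["width"],1),"gf",round(o["grasp_force"],1),"q6",round(o["qpos"][5],2))
for a in sys.argv[1:]:
    x,y,z,h=map(float,a.split(",")); d=(h-h0+90)%180-90
    if len(sys.argv)>2 and 0: pass
    c=np.radians(h0+d); Y=np.array([np.cos(c),np.sin(c),0]); Z=np.array([0,0,-1.]); X=np.cross(Y,Z)
    print(a,np.round(M.T@(np.array([x,y,z])-p),1),np.round((A.inv()*R.from_matrix(np.c_[X,Y,Z])).as_rotvec(),3),"dq1",round(np.degrees(np.arctan2(y,x)-np.arctan2(p[1],p[0])),0),"dhead",round(d,1))
E
python3 go.py 429,-163.5,130,11.5 429,-163.5,31,11.5
```

```text
t 0.1 pos [ 224.6 -582.7  241. ] head -68.9 w 87.8 gf 0.0 q6 -0.02
429,-163.5,130,11.5 [ 341.5 -317.5  111.4] [-1.000e-03 -1.000e-03 -1.404e+00] dq1 48.0 dhead 80.4
429,-163.5,31,11.5 [ 341.5 -317.4  210.4] [-1.000e-03 -1.000e-03 -1.404e+00] dq1 48.0 dhead 80.4
```

```bash
python3 -m inch '[[[341.5,-317.4,90,0,0,-1.404,100],[341.5,-317.4,90,0,0,-1.404,100],[341.5,-317.4,90,0,0,-1.404,100],[341.5,-317.4,90,0,0,-1.404,100],[341.5,-317.4,90,0,0,-1.404,100],[341.5,-317.4,90,0,0,-1.404,100],[341.5,-317.4,90,0,0,-1.404,100],[341.5,-317.4,90,0,0,-1.404,100],[341.5,-317.4,90,0,0,-1.404,100],[341.5,-317.4,90,0,0,-1.404,100],[341.5,-317.4,90,0,0,-1.404,100],[341.5,-317.4,90,0,0,-1.404,100],[341.5,-317.4,90,0,0,-1.404,100]]]'; python3 go.py 429,-163.5,31,11.5
python3 - <<'E'
from h import *
for n,c in(("top",(225,180,325,270)),("side",(260,120,360,210))):
    im=optics.get_image(n); save(im,"ap_"+n+".png",c,5)
a,b=[cv2.imread(f"pics/ap_{n}.png") for n in("top","side")]
cv2.imwrite("pics/ap.png",cv2.resize(np.hstack([a,b]),(800,360)))
E
```

```text
t: 1.4
ee_pos: [429.0, -165.1, 151.8]
orientation: [1.989, 2.431, -0.0]
ft_force: [-1.2, 0.6, -0.9]
width: 88.1
grasp_force: 0.0
t 1.4 pos [ 429.  -165.1  151.8] head 11.4 w 88.1 gf 0.0 q6 -0.59
429,-163.5,31,11.5 [  1.6   0.3 120.8] [ 0.     0.    -0.002] dq1 0.0 dhead 0.1
```

View pics/ap.png

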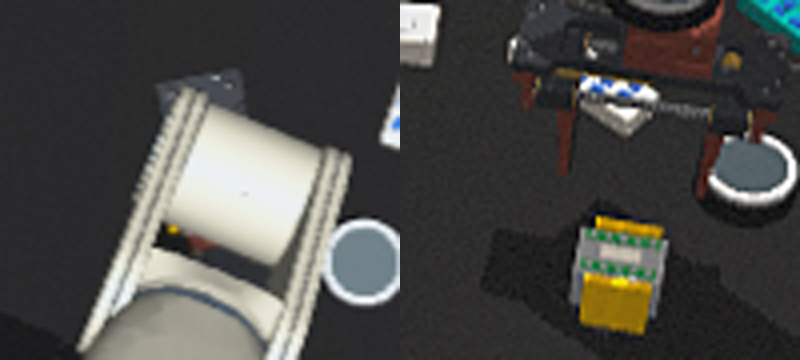

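The fingers straddle the module's two ends, so I'll descend and grip.

```bash
python3 -m inch '[[[1.6,0.3,40,0,0,0,100],[1.6,0.3,70,0,0,0,100],[1.6,0.3,90,0,0,0,100],[1.6,0.3,105,0,0,0,100],[1.6,0.3,115,0,0,0,100],[1.6,0.3,120.5,0,0,0,100],[1.6,0.3,120.5,0,0,0,100],[1.6,0.3,120.5,0,0,0,100],[1.6,0.3,120.5,0,0,0,40],[1.6,0.3,120.5,0,0,0,40],[1.6,0.3,120.5,0,0,0,40],[1.6,0.3,120.5,0,0,0,40],[1.6,0.3,120.5,0,0,0,40],[1.6,0.3,120.5,0,0,0,40],[1.6,0.3,120.5,0,0,0,40],[1.6,0.3,120.5,0,0,0,40]]]'; python3 go.py 429,-163.5,100,11.5 480,-70,100,0 480,-70,23,0
```

```text
t: 3.1
ee_pos: [429.3, -162.6, 31.5]
orientation: [1.987, 2.433, 0.0]
ft_force: [-0.6, 0.8, 5.5]
width: 66.0
grasp_force: 30.0
t 3.1 pos [ 429.3 -162.6   31.5] head 11.5 w 66.0 gf 30.0 q6 -0.59
429,-163.5,100,11.5 [ -0.9  -0.4 -68.5] [0. 0. 0.] dq1 -0.0 dhead -0.0
480,-70,100,0 [ 80.6  68.2 -68.5] [0.    0.    0.201] dq1 12.0 dhead -11.5
480,-70,23,0 [80.6 68.2  8.5] [0.    0.    0.201] dq1 12.0 dhead -11.5
```

```bash
python3 -m inch '[[[0,0,-20,0,0,0,40],[0,0,-50,0,0,0,40],[0,0,-70,0,0,0,40],[40,34,-70,0,0,0.1,40],[80.6,68.2,-70,0,0,0.2,40],[80.6,68.2,-70,0,0,0.2,40],[80.6,68.2,-40,0,0,0.2,40],[80.6,68.2,-20,0,0,0.2,40],[80.6,68.2,-8,0,0,0.2,40],[80.6,68.2,0,0,0,0.2,40],[80.6,68.2,4,0,0,0.2,40],[80.6,68.2,7,0,0,0.2,40],[80.6,68.2,7,0,0,0.2,40],[80.6,68.2,7,0,0,0.2,40]]]'; python3 go.py 480,-70,23.3,0
```

```text
t: 4.5
ee_pos: [480.3, -70.2, 24.6]
orientation: [2.22, 2.222, 0.001]
ft_force: [-0.5, 0.0, -2.2]
width: 66.1
grasp_force: 30.0
t 4.5 pos [480.3 -70.2  24.6] head 0.1 w 66.1 gf 30.0 q6 -0.17
480,-70,23.3,0 [ 0.2 -0.3  1.3] [0.001 0.    0.001] dq1 0.0 dhead -0.1
```

```bash
python3 -m inch '[[[0,0,1.2,0,0,0,40],[0,0,1.4,0,0,0,40],[0,0,1.4,0,0,0,100],[0,0,1.4,0,0,0,100],[0,0,1.4,0,0,0,100],[0,0,1.4,0,0,0,100],[0,0,1.4,0,0,0,100],[0,0,-20,0,0,0,100],[0,0,-50,0,0,0,100],[0,0,-70,0,0,0,100],[0,0,-70,0,0,0,100],[0,0,-70,0,0,0,100]]]'; python3 go.py 480.3,-70.2,90,89.9
python3 - <<'E'
from m import *
im=optics.get_image("side"); pickle.dump(im,open("s2.pkl","wb"))
u,v=proj(im,[480,-70,40]); print(u,v); save(im,"set.png",(int(u)-50,int(v)-40,int(u)+50,int(v)+40),5)
E
```

```text
t: 5.7
ee_pos: [480.1, -70.0, 94.2]
orientation: [2.22, 2.222, 0.001]
ft_force: [0.1, 0.8, -0.4]
width: 87.5
grasp_force: 0.0
t 5.7 pos [480.1 -70.   94.2] head 0.1 w 87.5 gf 0.0 q6 -0.17
480.3,-70.2,90,89.9 [-0.2  0.2  4.2] [ 1.000e-03  1.000e-03 -1.568e+00] dq1 -0.0 dhead 89.8
287.18001845467245 201.20731143382787
```

View pics/set.png

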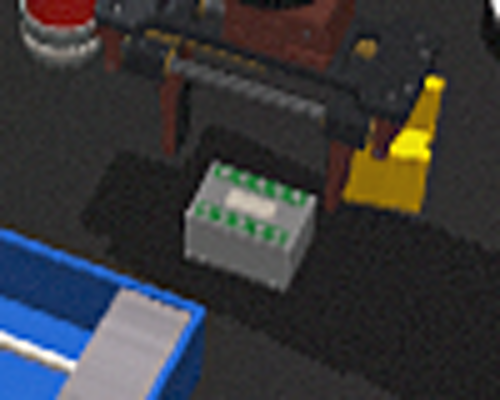

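The module is on the bench, upright and released, at crop px (250,225). I'll regrip it by its long sides.

```bash
python3 -m inch '[[[0,0,0,0,0,-0.3,75],[0,0,0,0,0,-0.6,75],[0,0,0,0,0,-0.9,75],[0,0,0,0,0,-1.2,75],[0,0,0,0,0,-1.568,75],[0,0,0,0,0,-1.568,75],[0,0,0,0,0,-1.568,75],[0,0,0,0,0,-1.568,75],[0,0,0,0,0,-1.568,75],[0,0,0,0,0,-1.568,75],[0,0,0,0,0,-1.568,75],[0,0,0,0,0,-1.568,75],[0,0,30,0,0,-1.568,75],[0,0,50,0,0,-1.568,75],[0,0,62,0,0,-1.568,75],[0,0,62,0,0,-1.568,75],[0,0,62,0,0,-1.568,75]]]'; python3 go.py
```

```text
t: 7.45
ee_pos: [479.9, -70.0, 32.0]
orientation: [-0.004, -3.141, -0.0]
ft_force: [0.1, -0.2, 0.3]
width: 65.5
grasp_force: 0.0
t 7.45 pos [479.9 -70.   32. ] head 89.9 w 65.5 gf 0.0 q6 -1.74
```

```bash
python3 -m inch '[[[0,0,0,0,0,0,20],[0,0,0,0,0,0,20],[0,0,0,0,0,0,20],[0,0,0,0,0,0,20],[0,0,0,0,0,0,20],[0,0,0,0,0,0,20],[0,0,0,0,0,0,20],[0,0,0,0,0,0,20]]]'; python3 go.py 480.3,-70,150,89.9 564,88.5,150,88.2 564,88.5,38,88.2
```

```text
t: 8.25
ee_pos: [480.4, -70.1, 32.8]
orientation: [0.003, 3.141, -0.0]
ft_force: [-0.4, 0.3, 6.5]
width: 43.8
grasp_force: 30.0
t 8.25 pos [480.4 -70.1  32.8] head 89.9 w 43.8 gf 30.0 q6 -1.74
480.3,-70,150,89.9 [ 0.000e+00  1.000e-01 -1.172e+02] [-0.     0.001 -0.   ] dq1 0.0 dhead 0.0
564,88.5,150,88.2 [ -83.4  158.7 -117.1] [-0.     0.001  0.03 ] dq1 17.0 dhead -1.7
564,88.5,38,88.2 [-83.3 158.8  -5.1] [-0.     0.001  0.03 ] dq1 17.0 dhead -1.7
```

```bash
python3 -m inch '[[[0,0,-30,0,0,0,20],[0,0,-70,0,0,0,20],[0,0,-100,0,0,0,20],[-20,40,-100,0,0,0.01,20],[-45,85,-100,0,0,0.02,20],[-65,125,-100,0,0,0.03,20],[-83.4,158.7,-95,0,0,0.03,20],[-83.4,158.7,-80,0,0,0.03,20],[-83.4,158.7,-80,0,0,0.03,20],[-83.4,158.7,-80,0,0,0.03,20]]]'; python3 go.py 564,88.5,37.5,88.2
python3 - <<'E'
from m import *
a=[]
for n in("top","side"):
    im=optics.get_image(n); u,v=proj(im,[564,88,60]); u=int(u);v=int(v)
    a.append(cv2.resize(im["frame"][v-35:v+35,u-40:u+40,::-1],(400,350),interpolation=cv2.INTER_CUBIC))
cv2.imwrite("pics/bay.png",np.hstack(a))
E
```

```text
t: 9.25
ee_pos: [562.2, 87.8, 111.4]
orientation: [-0.05, -3.138, 0.001]
ft_force: [-0.9, -0.1, -3.0]
width: 44.2
grasp_force: 30.0
t 9.25 pos [562.2  87.8 111.4] head 88.2 w 44.2 gf 30.0 q6 -1.4
564,88.5,37.5,88.2 [-2.   0.8 73.9] [-0.001 -0.003 -0.001] dq1 0.0 dhead 0.0
```

View pics/bay.png

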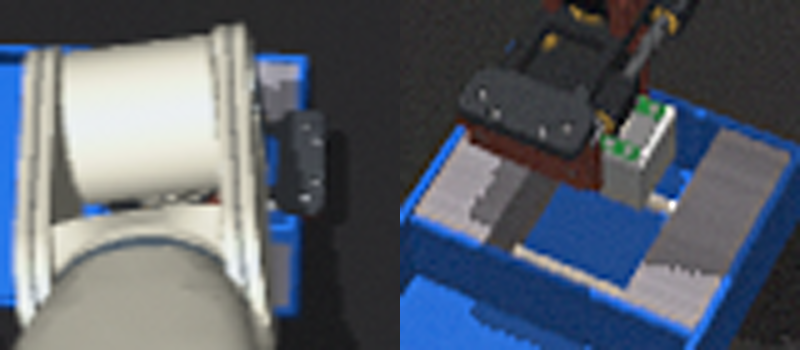

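The hand is over the module bay with the module in line between the stops, so I'll lower it slowly and watch the force.

```bash
python3 -m inch '[[[-2,0.8,15,0,0,0,20],[-2,0.8,30,0,0,0,20],[-2,0.8,42,0,0,0,20],[-2,0.8,50,0,0,0,20],[-2,0.8,56,0,0,0,20],[-2,0.8,61,0,0,0,20],[-2,0.8,61,0,0,0,20]]]'; python3 go.py 564,88.5,37.5,88.2
```

```text
t: 10.05
ee_pos: [565.4, 89.3, 50.5]
orientation: [-0.05, -3.14, 0.0]
ft_force: [0.8, 1.3, -2.9]
width: 43.7
grasp_force: 30.0
t 10.05 pos [565.4  89.3  50.5] head 88.2 w 43.7 gf 30.0 q6 -1.4
564,88.5,37.5,88.2 [ 1.3 -0.9 13. ] [-0.    -0.001 -0.   ] dq1 -0.0 dhead 0.0
```

```bash
python3 -m inch '[[[0.8,-0.5,4,0,0,0,20],[0.8,-0.5,8,0,0,0,20],[0.8,-0.5,10,0,0,0,20],[0.8,-0.5,11.5,0,0,0,20],[0.8,-0.5,12.5,0,0,0,20],[0.8,-0.5,12.5,0,0,0,20]]]'; python3 go.py 564,88.5,37.5,88.2
```

```text
t: 10.65
ee_pos: [564.9, 88.8, 38.6]
orientation: [-0.05, -3.141, 0.0]
ft_force: [0.7, 0.2, -2.6]
width: 43.9
grasp_force: 30.0
t 10.65 pos [564.9  88.8  38.6] head 88.2 w 43.9 gf 30.0 q6 -1.4
564,88.5,37.5,88.2 [ 0.9 -0.4  1.1] [-0. -0. -0.] dq1 -0.0 dhead 0.0
```

```bash
python3 -m inch '[[[0,0,0.8,0,0,0,20],[0,0,1.5,0,0,0,20],[0,0,1.5,0,0,0,20]]]'; python3 go.py
```

```text
t: 10.95
ee_pos: [565.0, 88.8, 37.9]
orientation: [0.05, 3.141, 0.0]
ft_force: [-2.8, -0.4, 4.3]
width: 43.8
grasp_force: 30.0
t 10.95 pos [565.   88.8  37.9] head 88.2 w 43.8 gf 30.0 q6 -1.4
```

```bash
python3 -m inch '[[[0,0,0,0,0,0,65],[0,0,0,0,0,0,65],[0,0,0,0,0,0,65],[0,0,0,0,0,0,65],[0,0,-15,0,0,0,65],[0,0,-40,0,0,0,65],[0,0,-90,0,0,0,65],[0,0,-120,0,0,0,65],[0,0,-120,0,0,0,65]]]'; python3 go.py 530.5,-365,120,70 530.5,-365,22,70
```

```text
t: 11.85
ee_pos: [567.9, 89.3, 162.8]
orientation: [0.05, 3.132, 0.002]
ft_force: [-0.0, 0.1, 1.3]
width: 57.2
grasp_force: 0.0
t 11.85 pos [567.9  89.3 162.8] head 88.2 w 57.2 gf 0.0 q6 -1.4
530.5,-365,120,70 [  23.4 -455.3   41.9] [0.003 0.009 0.317] dq1 -43.0 dhead -18.2
530.5,-365,22,70 [  24.2 -455.4  139.8] [0.003 0.009 0.317] dq1 -43.0 dhead -18.2
```

```bash
python3 -m inch '[[[23.4,-455.4,0,0,0,0.317,85],[23.4,-455.4,0,0,0,0.317,85],[23.4,-455.4,0,0,0,0.317,85],[23.4,-455.4,0,0,0,0.317,85],[23.4,-455.4,0,0,0,0.317,85],[23.4,-455.4,0,0,0,0.317,85],[23.4,-455.4,0,0,0,0.317,85],[23.4,-455.4,0,0,0,0.317,85],[23.4,-455.4,20,0,0,0.317,85],[23.4,-455.4,50,0,0,0.317,85],[23.4,-455.4,70,0,0,0.317,85],[23.4,-455.4,70,0,0,0.317,85]]]'; python3 go.py 530.5,-365,22,70
python3 - <<'E'
from m import *
a=[]
im=optics.get_image("top");u,v=map(int,proj(im,[564,88,40])); a.append(cv2.resize(im["frame"][v-30:v+30,u-35:u+35,::-1],(400,350),interpolation=cv2.INTER_CUBIC))
pickle.dump(im,open("top3.pkl","wb"))
b=im["frame"];b=None
im=optics.get_image("side");u,v=map(int,proj(im,[530,-365,22])); a.append(cv2.resize(im["frame"][v-35:v+35,u-40:u+40,::-1],(400,350),interpolation=cv2.INTER_CUBIC))
cv2.imwrite("pics/r.png",np.hstack(a))
E
```

```text
t: 13.05
ee_pos: [524.4, -364.7, 83.7]
orientation: [-0.546, -3.088, -0.005]
ft_force: [0.4, 0.8, -0.0]
width: 74.8
grasp_force: 0.0
t 13.05 pos [ 524.4 -364.7   83.7] head 69.9 w 74.8 gf 0.0 q6 -1.85
530.5,-365,22,70 [-6.2  1.7 61.7] [ 0.002 -0.006 -0.001] dq1 0.0 dhead 0.1
```

View pics/r.png

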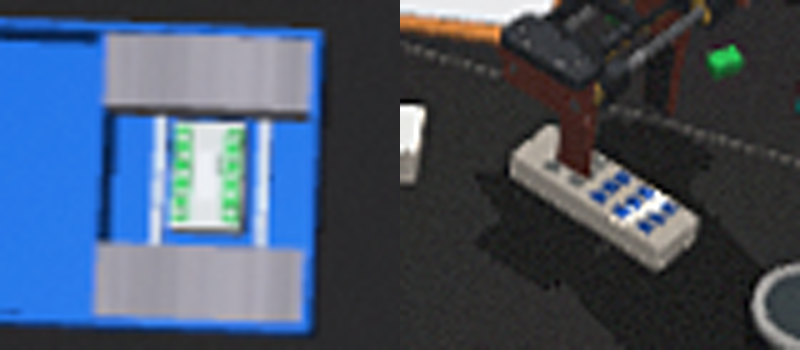

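The module (left panel) sits between the ribs and stops, green up. The hand is over the remote (right panel), so I'll grip that next.

```bash
python3 -m inch '[[[-4,1,20,0,-0.003,0,85],[-5,1,40,0,-0.005,0,85],[-5.5,1.2,52,0,-0.005,0,85],[-5.5,1.2,60,0,-0.005,0,85],[-5.5,1.2,61.5,0,-0.005,0,85],[-5.5,1.2,61.5,0,-0.005,0,85],[-5.5,1.2,61.5,0,-0.005,0,20],[-5.5,1.2,61.5,0,-0.005,0,20],[-5.5,1.2,61.5,0,-0.005,0,20],[-5.5,1.2,61.5,0,-0.005,0,20],[-5.5,1.2,61.5,0,-0.005,0,20],[-5.5,1.2,61.5,0,-0.005,0,20],[-5.5,1.2,61.5,0,-0.005,0,20],[-5.5,1.2,61.5,0,-0.005,0,20],[-5.5,1.2,61.5,0,-0.005,0,20]]]'; python3 go.py 530.5,-365,150,70 567.5,213,150,88.2 567.5,213,27,88.2
```

```text
t: 14.65
ee_pos: [532.7, -366.4, 25.9]
orientation: [0.544, 3.089, -0.002]
ft_force: [-0.2, 0.8, 3.2]
width: 41.7
grasp_force: 30.0
t 14.65 pos [ 532.7 -366.4   25.9] head 70.0 w 41.7 gf 30.0 q6 -1.85
530.5,-365,150,70 [   1.9    0.6 -124.1] [-0.     0.005  0.   ] dq1 -0.0 dhead -0.0
567.5,213,150,88.2 [ 164.7  556.4 -125. ] [-0.001  0.005 -0.317] dq1 55.0 dhead 18.2
567.5,213,27,88.2 [165.4 556.4  -2. ] [-0.001  0.005 -0.317] dq1 55.0 dhead 18.2
```

```bash
python3 -m inch '[[[0,0,-30,0,0,0,20],[0,0,-75,0,0,0,20],[0,0,-125,0,0,0,20],[13,45,-125,0,0,0,20],[26,90,-125,0,0,-0.05,20],[40,135,-125,0,0,-0.1,20],[53,180,-125,0,0,-0.15,20],[66,224,-125,0,0,-0.2,20],[80,270,-125,0,0,-0.25,20],[93,315,-125,0,0,-0.317,20],[106,360,-125,0,0,-0.317,20],[120,405,-125,0,0,-0.317,20],[133,450,-125,0,0,-0.317,20],[146,493,-125,0,0,-0.317,20],[157,530,-125,0,0,-0.317,20],[165,556,-125,0,0,-0.317,20],[165,556,-110,0,0,-0.317,20],[165,556,-90,0,0,-0.317,20],[165,556,-90,0,0,-0.317,20],[165,556,-90,0,0,-0.317,20]]]'; python3 go.py 567.5,213,31,88.2
```

```text
t: 16.65
ee_pos: [566.5, 211.8, 114.1]
orientation: [0.051, 3.139, -0.004]
ft_force: [-0.1, -1.4, -1.2]
width: 41.8
grasp_force: 30.0
t 16.65 pos [566.5 211.8 114.1] head 88.1 w 41.8 gf 30.0 q6 -1.2
567.5,213,31,88.2 [-0.7  1.4 83.1] [-0.002  0.003 -0.001] dq1 0.0 dhead 0.1
```

```bash
python3 -m inch '[[[-0.7,1.2,20,0,0,0,20],[-0.7,1.2,40,0,0,0,20],[-0.7,1.2,55,0,0,0,20],[-0.7,1.2,66,0,0,0,20],[-0.7,1.2,74,0,0,0,20],[-0.7,1.2,79,0,0,0,20],[-0.7,1.2,81,0,0,0,20],[-0.7,1.2,81,0,0,0,20]]]'; python3 go.py
```

```text
t: 17.45
ee_pos: [568.4, 213.8, 34.0]
orientation: [0.05, 3.136, -0.002]
ft_force: [-0.1, -0.0, -1.2]
width: 41.3
grasp_force: 30.0
t 17.45 pos [568.4 213.8  34. ] head 88.2 w 41.3 gf 30.0 q6 -1.19
```

```bash
python3 -m inch '[[[0,0,1,0,0,0,20],[0,0,2,0,0,0,20],[0,0,3,0,0,0,20],[0,0,3.5,0,0,0,20],[0,0,3.5,0,0,0,20]]]'; python3 go.py
```

```text
t: 17.95
ee_pos: [568.4, 213.8, 30.9]
orientation: [0.05, 3.136, -0.002]
ft_force: [-2.0, -0.8, 4.1]
width: 42.0
grasp_force: 30.0
t 17.95 pos [568.4 213.8  30.9] head 88.2 w 42.0 gf 30.0 q6 -1.19
```

```bash
python3 -m inch '[[[0,0,0,0,0,0,62],[0,0,0,0,0,0,62],[0,0,0,0,0,0,62],[0,0,0,0,0,0,62],[0,0,-15,0,0,0,62],[0,0,-50,0,0,0,62],[0,0,-100,0,0,0,62],[0,0,-150,0,0,0,62],[0,0,-150,0,0,0,62],[0,0,-150,0,0,0,62]]]'; python3 go.py 649,-176,180,100 649,-176,55,100
```

```text
t: 18.95
ee_pos: [568.4, 214.3, 182.8]
orientation: [0.05, 3.133, -0.0]
ft_force: [-0.3, 0.1, -1.4]
width: 54.4
grasp_force: 0.0
t 18.95 pos [568.4 214.3 182.8] head 88.2 w 54.4 gf 0.0 q6 -1.19
649,-176,180,100 [ -93.  -387.5    3.6] [-0.001  0.008 -0.206] dq1 -36.0 dhead 11.8
649,-176,55,100 [ -91.9 -387.5  128.6] [-0.001  0.008 -0.206] dq1 -36.0 dhead 11.8
```

```bash
python3 -m inch '[[[-93,-387.5,0,0,0.005,-0.206,100],[-93,-387.5,0,0,0.005,-0.206,100],[-93,-387.5,0,0,0.005,-0.206,100],[-93,-387.5,0,0,0.005,-0.206,100],[-93,-387.5,0,0,0.005,-0.206,100],[-93,-387.5,0,0,0.005,-0.206,100],[-93,-387.5,0,0,0.005,-0.206,100],[-93,-387.5,0,0,0.005,-0.206,100],[-93,-387.5,0,0,0.005,-0.206,100],[-93,-387.5,20,0,0.005,-0.206,100],[-93,-387.5,40,0,0.005,-0.206,100],[-93,-387.5,40,0,0.005,-0.206,100]]]'; python3 go.py 649,-176,55,100
python3 - <<'E'
from m import *
a=[]
im=optics.get_image("top");u,v=map(int,proj(im,[568,213,20])); a.append(cv2.resize(im["frame"][v-35:v+35,u-60:u+60,::-1],(400,233),interpolation=cv2.INTER_CUBIC))
im=optics.get_image("side");u,v=map(int,proj(im,[649,-176,75])); a.append(cv2.resize(im["frame"][v-35:v+35,u-60:u+60,::-1],(400,233),interpolation=cv2.INTER_CUBIC))
cv2.imwrite("pics/b.png",np.hstack(a))
E
```

```text
t: 20.15
ee_pos: [645.3, -175.0, 137.1]
orientation: [0.273, -3.122, -0.002]
ft_force: [0.4, -0.1, 0.3]
width: 87.6
grasp_force: 0.0
t 20.15 pos [ 645.3 -175.   137.1] head 100.0 w 87.6 gf 0.0 q6 -2.03
649,-176,55,100 [-4.1 -1.8 82. ] [ 0.002 -0.008 -0.   ] dq1 -0.0 dhead 0.0
```

View pics/b.png

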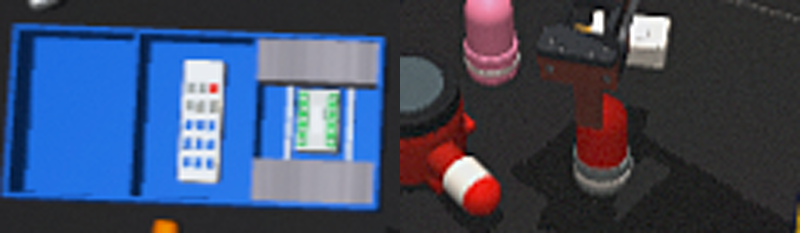

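The remote sits flat in the middle bay. The hand is centred over the red beacon, so I'll descend and grip it.

```bash
python3 -m inch '[[[-3,-1.5,30,0,-0.006,0,100],[-3.5,-1.5,50,0,-0.007,0,100],[-3.5,-1.5,66,0,-0.007,0,100],[-3.5,-1.5,76,0,-0.007,0,100],[-3.5,-1.5,80,0,-0.007,0,100],[-3.5,-1.5,80,0,-0.007,0,100],[-3.5,-1.5,80,0,-0.007,0,20],[-3.5,-1.5,80,0,-0.007,0,20],[-3.5,-1.5,80,0,-0.007,0,20],[-3.5,-1.5,80,0,-0.007,0,20],[-3.5,-1.5,80,0,-0.007,0,20],[-3.5,-1.5,80,0,-0.007,0,20],[-3.5,-1.5,80,0,-0.007,0,20],[-3.5,-1.5,80,0,-0.007,0,20]]]'; python3 go.py 571,337,190,88.2 571,337,62,88.2
```

```text
t: 21.65
ee_pos: [652.2, -177.4, 61.6]
orientation: [-0.273, 3.123, -0.002]
ft_force: [-0.3, -0.3, 2.1]
width: 47.8
grasp_force: 30.0
t 21.65 pos [ 652.2 -177.4   61.6] head 100.0 w 47.8 gf 30.0 q6 -2.03
571,337,190,88.2 [ -10.1  520.4 -129.5] [-0.001  0.007  0.206] dq1 46.0 dhead -11.8
571,337,62,88.2 [ -9.2 520.7  -1.5] [-0.001  0.007  0.206] dq1 46.0 dhead -11.8
```

```bash
python3 -m inch '[[[0,0,-30,0,0,0,20],[0,0,-75,0,0,0,20],[0,0,-125,0,0,0,20],[-1,45,-125,0,0,0,20],[-2,90,-125,0,0,0.05,20],[-3,135,-125,0,0,0.1,20],[-4,180,-125,0,0,0.15,20],[-4,225,-125,0,0,0.2,20],[-5,270,-125,0,0,0.206,20],[-6,315,-125,0,0,0.206,20],[-7,360,-125,0,0,0.206,20],[-8,405,-125,0,0,0.206,20],[-9,450,-125,0,0,0.206,20],[-9,490,-125,0,0,0.206,20],[-10,510,-120,0,0,0.206,20],[-10,520,-105,0,0,0.206,20],[-10,520,-85,0,0,0.206,20],[-10,520,-70,0,0,0.206,20],[-10,520,-70,0,0,0.206,20],[-10,520,-70,0,0,0.206,20]]]'; python3 go.py 571,337,67,88.2
```

```text
t: 23.65
ee_pos: [571.4, 335.4, 129.7]
orientation: [0.052, 3.136, -0.003]
ft_force: [0.6, -0.1, -1.8]
width: 47.8
grasp_force: 30.0
t 23.65 pos [571.4 335.4 129.7] head 88.1 w 47.8 gf 30.0 q6 -1.02
571,337,67,88.2 [ 0.8  1.7 62.7] [-0.002  0.005 -0.002] dq1 0.0 dhead 0.1
```

```bash
python3 -m inch '[[[0,1.5,20,0,0.004,0,20],[0,1.5,36,0,0.004,0,20],[0,1.5,47,0,0.004,0,20],[0,1.5,54,0,0.004,0,20],[0,1.5,58,0,0.004,0,20],[0,1.5,60.5,0,0.004,0,20],[0,1.5,60.5,0,0.004,0,20]]]'; python3 go.py
```

```text
t: 24.35
ee_pos: [571.8, 338.1, 69.9]
orientation: [0.05, 3.138, -0.001]
ft_force: [0.0, 0.0, -1.9]
width: 47.6
grasp_force: 30.0
t 24.35 pos [571.8 338.1  69.9] head 88.2 w 47.6 gf 30.0 q6 -1.02
```

```bash
python3 -m inch '[[[0,0,1,0,0,0,20],[0,0,2,0,0,0,20],[0,0,3,0,0,0,20],[0,0,3.5,0,0,0,20],[0,0,3.5,0,0,0,20]]]'; python3 go.py
```

```text
t: 24.85
ee_pos: [571.9, 338.0, 66.6]
orientation: [0.05, 3.138, -0.001]
ft_force: [-0.8, 0.0, -1.0]
width: 47.7
grasp_force: 30.0
t 24.85 pos [571.9 338.   66.6] head 88.2 w 47.7 gf 30.0 q6 -1.02
```

```bash
python3 -m inch '[[[0,0,0.6,0,0,0,20],[0,0,1.2,0,0,0,20],[0,0,1.2,0,0,0,20]]]'; python3 go.py
```

```text
t: 25.15
ee_pos: [571.8, 338.0, 66.5]
orientation: [0.05, 3.138, -0.001]
ft_force: [-3.5, -1.4, 8.5]
width: 47.8
grasp_force: 30.0
t 25.15 pos [571.8 338.   66.5] head 88.2 w 47.8 gf 30.0 q6 -1.02
```

```bash
python3 -m inch '[[[0,0,0,0,0,0,75],[0,0,0,0,0,0,75],[0,0,0,0,0,0,75],[0,0,0,0,0,0,75],[0,0,-15,0,0,0,75],[0,0,-50,0,0,0,75],[0,0,-100,0,0,0,75],[0,0,-140,0,0,0,75],[0,-50,-140,0,0,0,75],[0,-100,-140,0,0,0,75],[0,-150,-140,0,0,0,75],[0,-200,-140,0,0,0,75],[0,-250,-140,0,0,0,75],[0,-300,-140,0,0,0,75],[0,-350,-140,0,0,0,75],[0,-400,-140,0,0,0,75],[0,-400,-140,0,0,0,75],[0,-400,-140,0,0,0,75],[0,-400,-140,0,0,0,75],[0,-400,-140,0,0,0,75]]]'
python3 - <<'E'
from m import *
a=[]
for n in("top","side"):
    im=optics.get_image(n);u,v=map(int,proj(im,[568,213,20])); a.append(cv2.resize(im["frame"][max(v-75,0):v+75,u-75:u+75,::-1],(400,400),interpolation=cv2.INTER_CUBIC))
cv2.imwrite("pics/end.png",np.hstack(a))
E
```

```text
t: 27.15
ee_pos: [558.8, -60.3, 205.7]
orientation: [0.047, 3.138, -0.001]
ft_force: [0.9, 0.6, 0.4]
width: 66.0
grasp_force: 0.0
```

View pics/end.png

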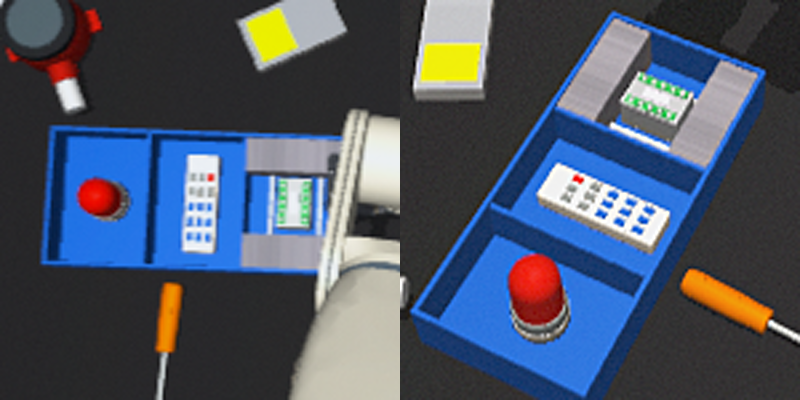

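All three parts are in their bays: beacon at view px (100,198), remote at (200,203) and module at (293,203) in the left panel. I'll check the beacon's apparent lean against the projected vertical before handing in.

```bash
python3 - <<'E'
from m import *
u0,v0=map(int,proj(S,[568,213,20]))
for z in(5,104): print((proj(S,[572,338,z])-[u0-75,v0-75])*400/150+[400,0])
ctrl.close_job()
E
```

```text
[538.46766624 312.94761909]
[528.16786957 263.68426664]
the job is handed in; nothing more can be done
```

I packed the module, remote and beacon into their bays, upright and released, and handed the job in at about 27 s; the final pictures and a projected-vertical check on the beacon looked right, but no verdict was returned.

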